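Log and reset the lens edger's coolant valve

TASK

Log the coolant valve: take the scanner wand from its holder, hold it nose down and steady a hand's breadth above the valve's barcode tag for two seconds, then stand the wand back in its holder. Then, by the yellow crank handle, turn the red valve wheel clockwise until it is fully shut against its stop, and back it off exactly two full turns without overshooting. Finish while still gripping the crank handle there: do not let go; and leave the other things on the bench undisturbed.

Things in the scene. Friction and masses are not known exactly. Their poses are not given: they have to be found in the camera images.
- valve_unit: The fixed coolant valve unit: grey base plate 130 mm (its x) by 260 mm (its y, from -75 to +185) and 12 mm thick, brass valve body with copper pipe stubs along x. Origin: on the bench directly under the wheel's axis; z up. The wheel's axis is this z axis.
- wheel (a joint): Angle of the red valve wheel, rad: 0 = fully shut, at a hard stop; grows counter-clockwise seen from above (opening), 6.283 a turn, no wrap, 3.5 turns at most. Light friction (1 N at the handle); stays where left. Starts 0.25 to 1 turn open. When shut, the handle lies on the valve unit's -x side of the axis.
- wheel_centre (a point): Centre of the red wheel, on its vertical axis, 91 mm above the bench, level with the rim's top. The rim's centre line has 50 mm radius, the rim bar is 12 mm thick; three spokes.
- crank_handle: Yellow upright cylindrical crank handle on the wheel's rim, 50 mm from the axis, 18 mm in diameter, 50 mm tall. It spins freely about its own vertical axis, so a hand gripping it need not turn as it goes round. Origin: centre of its underside, 92 mm above the bench (top at 142 mm); wheel rim, spokes and hub lie below 96 mm.
- tag (a point): Centre of the barcode tag: white label with black bars, 38 x 52 mm, facing straight up on a blue block at the valve unit's +y end, 140 mm from the wheel's axis and 35 mm above the bench. It reads when the wand's nose is held 40 to 130 mm straight above it, within 20 mm sideways.
- wand: White scanner wand standing in its holder: plain cylinder 24 mm in diameter, 170 mm long, 130 g, with a red ring at its nose and a black rubber grip band from 102 to 152 mm above the nose. Origin: centre of the nose (lower end); z runs up along the wand; it reads straight out of its nose, along -z.
- holder: Fixed grey holder: round cup 68 mm tall on a 68 mm foot, floor 6 mm above the bench, 34 mm inside diameter, its mouth flared above 50 mm height to 54 mm inside (62 mm outside) at the rim. Origin: centre of its underside. It may stand left or right of the valve, with a white spray bottle on the other side.
- spray: White spray bottle, 60 mm in diameter, 150 mm tall, loose; leave alone. Origin: centre of its underside.
- job_tray: Blue job tray, 120 x 170 x 35 mm, holding two lenses, at the back; leave alone. Origin: centre of its underside.
- lens_a: Glass lens disc, 66 mm in diameter, 6 mm thick, in the job tray; leave alone. Origin: centre of its underside.
- lens_b: The second such lens in the job tray; leave alone. Origin: centre of its underside.
- jar: Amber jar with a red lid, 52 mm in diameter, 55 mm tall, at the back; leave alone. Origin: centre of its underside.
- driver: Screwdriver, 150 mm long, lying on the bench; leave alone. Origin: middle of its length, at its underside.
- case: Blue spectacle case, 160 x 65 x 45 mm, loose; leave alone. Origin: centre of its underside.
There are look-alikes about, which are no part of the job. There is more than one size of the holder; the job needs the middle-sized. Of the things shaped like the wand, the white one is meant.

How it is judged:
On the way, in this order (a step that is already met when the one before it is completed fails the run):
1. the wand, held in the fingers, points straight down at the barcode tag from 40 to 130 mm above it, steady for one second (horizontal distance between wand and tag below 0.02 m and z of wand in the frame of tag between 0.04 and 0.13 m and angle between wand's own z axis and vertical below 0.2 rad and linear speed of wand below 0.03 m/s and contact force between the fingers and wand above 0.5 N), for 1 s.
2. the wand stands in its holder again, let go (horizontal distance between wand and holder below 0.015 m and height (world z) of wand below 0.02 m and angle between wand's own z axis and vertical below 0.3 rad and contact force between the fingers and wand below 0.1 N and linear speed of wand below 0.02 m/s), for 0.2 s.
3. the valve is turned fully shut by the crank handle, against the stop (value of joint wheel below 0.08 rad and contact force between the fingers and crank_handle above 0.5 N), for 0.1 s.
At the end, for the whole second after the job is handed in: Scan, wand return and shutting done in order; the wheel rests two full turns open (12.57 +- 0.2 rad), the fingers still grip the crank handle (over 1 N), and the wand stands untouched in its holder (within 15 mm of its centre, under 0.3 rad off upright) (all of step 2 and value of joint wheel between 12.366 and 12.766 rad and velocity of joint wheel between -0.1 and 0.1 rad/s and contact force between the fingers and crank_handle above 1 N); the arm keeps its last pose, push and grip.
It fails at once if the valve is opened more than half a radian past two turns (value of joint wheel above 13.066 rad).
It fails at once if the wand is tipped over or dropped (angle between wand's own z axis and vertical above 0.9 rad).
It fails at once if a bystander is pushed more than 30 mm or knocked over (distance of any of spray, job_tray, jar, driver, case, lens_a, lens_b from where it was at the start of the episode above 0.03 m or angle between any of spray, jar, job_tray, case's own z axis and vertical above 0.5 rad).
It also fails if it takes over 72 s, if anything falls off the work surface, if the arm or the gripper's body presses on something with over 40 N, if the wrist force passes 120 N, or if a joint passes its speed limit or range.

ROBOT

A 7-joint arm with a two-finger parallel gripper is mounted at the origin on the work surface. World frame = base frame: x ahead of the robot, y to its left, z up, the work surface at z = 0. Lengths are in m, angles in rad, forces in N, time in s.
With the tool pointing down it reaches from about 0.4 to 0.85 m from the base axis. Payload 4.5 kg.
Tool frame: the origin (TCP) lies between the finger pads; the fingertips stand r.tip_reach ahead of it and the grasp point (between the pads) lies 11 mm behind it (r.tip_reach is the distance from the TCP to the fingertips, in m); z points along the fingers, y is the line along which they close (so a half turn about z gives the same grasp; the last joint's range is limited). The gripper opens to 88 mm and grips with 3 to 60 N. Pads are 18 mm wide; open, the fingers measure 123 mm over their backs; the gripper's body (75 mm by 187 mm) begins 45 mm behind the grasp point.
Start: joints at [1.303, 0.689, -0.195, 1.565, 0.157, 0.902, -0.215], TCP at [0.186, -0.597, 0.247] pointing down, gripper open.
Joint ranges: [-3.01, 3.01], [-0.46, 2.08], [-1.47, 1.51], [0.13, 2.56], [-1, 4.14], [0.04, 2.09], [-2.66, 2.66]. Speed limits (rad/s): [2.57, 2.57, 3.14, 3.14, 3.14, 3.14, 3.14].

INTERFACE

Orientations are given as a unit quaternion [x, y, z, w].
In Python, from plant import r, vision, workorder gives the robot as it stands.
- The arm moves only by the tool drive_tool, never from a script. Its argument "targets" is a list of rows, each an object of numbers: "tx", "ty", "tz": the shift along the world's x, y, z in units of 0.03 m (1.0 is 0.03 m); "wx", "wy", "wz": the turn, a rotation vector about the world's x, y, z in units of 60 degrees (1.0 is 60 degrees); "claw": the opening, from -1 (shut) to 1 (fully open). A call has exactly 8 rows; each row shifts and turns the commanded pose from where the row before left it; what a row does not reach is not made up. A row lasts 1/10 s, in which the tool goes at most 50 mm and 8.59 degrees, less where a joint would pass 70% of its speed; a pose out of reach is approached as far as the arm can. A call with a number of a shift or a turn outside -1 to 1 is refused whole. A call with a gripper value outside its range is refused whole. The fingers move at their own pace and stop on an object; "force" is the grip in N (left out, the last holds). Time passes only in rows, so rows that do not move let the fingers close, or fill a call up. It gives the time, the measured TCP pose, the force, the opening and the grip force at its end, in the units of the state.
- r.get_state(): the state, without advancing time (a new reading comes with each control period).
- vision.snapshot(name): name is "scene" or "top" or "wrist"; returns a dict with "image" (420x560x3 uint8, blue, green, red), "range_z" (420x560 float32, m along the optical axis (not along the pixel's ray), 0 where there is no reading), "K" (3x3 intrinsics, pixels), "cam_to_world" (4x4, takes a point from camera to world coordinates). Camera axes: x right, y up, looking along -z (the intrinsics and any distortion apply to the point x, -y, -z); pixel columns grow to the right and rows downward; lengths in m; the calibration is good to about 2 mm. A picture is of the moment at which its call begins.
- workorder.finish_job(): hands the job in; it is judged then, once.
The state is a dict: "clock": time; "q": joint angles; "qd": joint speeds; "joint_torque": joint torques, N m; "tool_pos": TCP position; "eef_rot": TCP orientation; "contact_force": force on the tool from outside, world axes, zero at the start; "moment": the same for the moment, N m; "opening": opening from 0.0 (shut) to 1.0 (fully open); "finger_force": force on a finger pad.
Only numpy, scipy, OpenCV 4.12 (cv2) and the standard library are available. Lean on these libraries where they do the work, as an engineer would, in place of code of your own. Each camera call takes 0.05 s, during which the arm holds its last target. There are 200 camera calls.

## Working session

There is one attempt and no reset: what is moved stays moved. The work goes in short steps, Python scripts to look and compute and a tool call to move; the robot and the scene stay as the last step left them, time stands still between calls to the robot, and variables do not carry over. Pictures are saved under pics/ and viewed, at most 10 in all, crops included, and the job is handed in when it is done.

Besides the shell and the picture viewer there is one more tool, called as name(argument=value, ...) on one line, values as JSON. drive_tool: Moves the arm, as the interface text tells. Its arguments: {"type":"object","properties":{"targets":{"type":"array","items":{"type":"object","properties":{"tx":{"type":"number"},"ty":{"type":"number"},"tz":{"type":"number"},"wx":{"type":"number"},"wy":{"type":"number"},"wz":{"type":"number"},"claw":{"type":"number"}}}},"force":{"type":"number"}},"required":["targets"]}

```bash
mkdir -p pics; ls
cat > h.py <<'E'
import numpy as np,cv2
from plant import r,vision,workorder
def snap(n,save=None):
    s=vision.snapshot(n)
    np.savez(''+n+'.npz',**s)
    if save: cv2.imwrite('pics/'+save,s['image'])
    return s
def load(n): return dict(np.load(''+n+'.npz'))
def ray(s,u,v):
    K=s['K'];T=s['cam_to_world']
    d=np.array([(u-K[0,2])/K[0,0],-(v-K[1,2])/K[1,1],-1.])
    return T[:3,3],T[:3,:3]@d
def onz(s,u,v,z):
    o,d=ray(s,u,v);return o+d*(z-o[2])/d[2]
def pts(s):
    v,u=np.mgrid[0:420,0:560];K=s['K'];T=s['cam_to_world'];z=s['range_z']
    P=np.stack([(u-K[0,2])/K[0,0]*z,-(v-K[1,2])/K[1,1]*z,-z],-1)
    P=P@T[:3,:3].T+T[:3,3];P[z==0]=np.nan
    return P
E
python3 - <<'E'
from h import *
print(r.get_state(),r.tip_reach)
for n in('scene','top'):
    s=snap(n,n+'0.png');print(n,s['K'],s['cam_to_world'],[k for k in s])
E
```

```text
pics
{'clock': 0.0, 'q': array([ 1.30283926,  0.68998472, -0.19453348,  1.56634746,  0.15730609,
        0.90248477, -0.21513438]), 'qd': array([-1.88532663e-03,  8.44426520e-04,  7.54546149e-05, -1.34419660e-03,
        1.10320873e-03, -1.13220762e-03, -9.64646074e-04]), 'joint_torque': array([-7.01254685e-04, -5.27560902e+01, -1.26676161e+00, -1.53426522e+01,
       -5.25024394e-02,  6.58332006e-03,  1.99892852e-04]), 'tool_pos': array([ 0.18552829, -0.59618188,  0.24590914]), 'eef_rot': array([ 9.88633789e-01,  1.50340925e-01, -1.98390841e-04, -8.93577627e-04]), 'contact_force': array([-0.01980081, -0.21634633, -0.03067831]), 'moment': array([ 0.01975334, -0.01285773, -0.02119606]), 'finger_force': 0.0, 'opening': 1.0010182045946954} 0.008
scene [[388.05944787   0.         276.17914886]
 [  0.         388.05944787 206.45001241]
 [  0.           0.           1.        ]] [[ 0.4844443  -0.48471301  0.72826301  1.33851966]
 [ 0.87469738  0.28243469 -0.39387198 -0.41127876]
 [-0.01477187  0.82781878  0.56080108  0.65983997]
 [ 0.          0.          0.          1.        ]] ['image', 'range_z', 'K', 'cam_to_world']
top [[420.80015502   0.         272.67816286]
 [  0.         420.80015502 217.26542199]
 [  0.           0.           1.        ]] [[ 0.02322022  0.98205537 -0.18715786  0.42183537]
 [-0.99963286  0.02542216  0.00937323  0.0078667 ]
 [ 0.01396298  0.1868715   0.98228513  1.02818499]
 [ 0.          0.          0.          1.        ]] ['image', 'range_z', 'K', 'cam_to_world']
```

View pics/scene0.png

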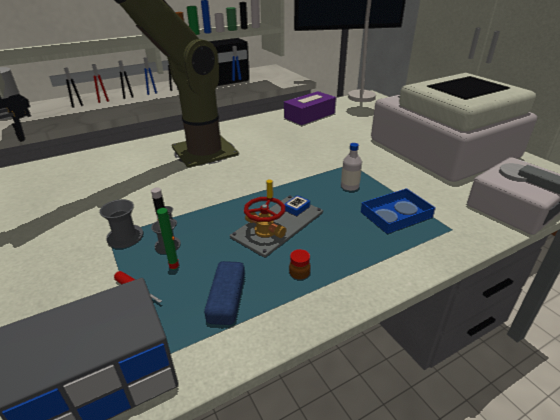

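View pics/top0.png

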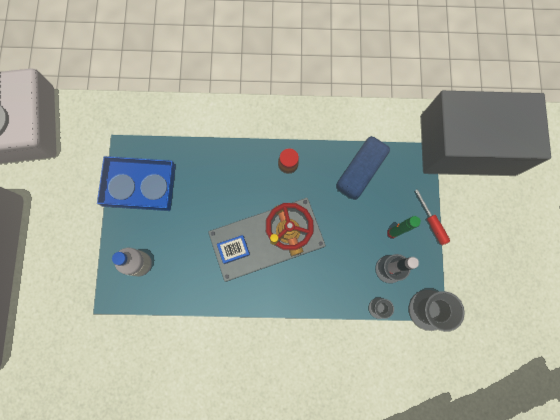

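The scene view shows the white wand in the middle holder at about (158,195)–(165,240). The green decoy stands next to it at (168,240), the wheel is at (265,208) and the tag at (297,204). In the top view, the wand's top is at (413,263), its holder (393,268), the green decoy (405,228), the wheel (290,226), the handle (274,238) and the tag (233,249). The small holder is at (380,307) and the large one at (440,310).

Run:
```python
from h import *
def stat(n,P,m):
    p=P[m];p=p[~np.isnan(p[:,0])]
    print(n,len(p),'med',np.median(p,0).round(4),'lo',np.percentile(p,3,axis=0).round(3),'hi',np.percentile(p,97,axis=0).round(3))
for n in('scene','top'):
    s=load(n);P=pts(s);hsv=cv2.cvtColor(s['image'],cv2.COLOR_BGR2HSV);H,S,V=cv2.split(hsv)
    X,Y,Z=P[...,0],P[...,1],P[...,2]
    print(n)
    reg=(X>.3)&(X<.75)&(abs(Y)<.5)
    yel=(H>20)&(H<34)&(S>150)&(V>90)&reg&(Z>.08); stat('yellow',P,yel)
    stat('yellow top',P,yel&(Z>.135))
    red=((H<6)|(H>174))&(S>150)&(V>60)&reg&(Z>.075)&(Z<.11)&(abs(Y)<.15); stat('wheel',P,red)
    q=P[red]; 
    if len(q)>10:
        (c,rad)=cv2.minEnclosingCircle(q[:,:2].astype(np.float32));print('circ',c,rad)
    wt=reg&(Z>.1)&(Z<.25)&(Y<-.15)
    stat('tall',P,wt)
    stat('green',P,wt&(H>45)&(H<85)&(S>100))
    w=wt&~((H>45)&(H<85)&(S>100)); stat('wandtall',P,w); stat('wandtop',P,w&(Z>.165))
    h=reg&(Z>.058)&(Z<.075)&(Y<-.15)
    nl,lab,st,ce=cv2.connectedComponentsWithStats((h).astype(np.uint8))
    for i in range(1,nl):
        if st[i,4]>15: stat('rim%d %s'%(i,ce[i].round(0)),P,lab==i)
    # blue tag block
    tg=reg&(Z>.028)&(Z<.045)&(Y>0)&(Y<.25)&(X<.55)
    nl,lab,st,ce=cv2.connectedComponentsWithStats(tg.astype(np.uint8))
    for i in range(1,nl):
        if st[i,4]>30: stat('tag%d %s'%(i,ce[i].round(0)),P,lab==i)
    bt=(V>150)&(S<70)&tg; stat('white',P,bt)
s=load('top');c=[cv2.resize(s['image'][y:y+100,x:x+130],None,fx=3,fy=3,interpolation=cv2.INTER_CUBIC) for y,x in((190,205),(215,350))]
cv2.imwrite('pics/c1.png',np.hstack(c))
```

```text
scene
yellow 84 med [ 0.5531 -0.0074  0.1209] lo [ 0.545 -0.012  0.093] hi [ 0.557 -0.001  0.141]
yellow top 20 med [ 0.5507 -0.0048  0.1397] lo [ 0.544 -0.01   0.137] hi [0.557 0.001 0.142]
wheel 425 med [ 0.5904 -0.0423  0.0878] lo [ 0.537 -0.09   0.083] hi [0.636 0.008 0.09 ]
circ (0.5862836241722107, -0.040066905319690704) 0.05436205491423607
tall 744 med [ 0.5939 -0.297   0.1394] lo [ 0.499 -0.489  0.106] hi [ 0.749 -0.277  0.174]
green 314 med [ 0.5942 -0.2967  0.1398] lo [ 0.511 -0.307  0.103] hi [ 0.598 -0.285  0.169]
wandtall 430 med [ 0.5856 -0.2972  0.1394] lo [ 0.496 -0.493  0.126] hi [ 0.749 -0.276  0.175]
wandtop 74 med [ 0.5052 -0.2866  0.1732] lo [ 0.49  -0.297  0.166] hi [ 0.512 -0.275  0.176]
rim1 [118. 212.] 98 med [ 0.3801 -0.3768  0.0686] lo [ 0.374 -0.399  0.06 ] hi [ 0.39  -0.355  0.075]
rim2 [121. 222.] 113 med [ 0.427  -0.3791  0.0658] lo [ 0.41  -0.404  0.059] hi [ 0.433 -0.351  0.074]
rim3 [173. 224.] 36 med [ 0.4959 -0.2628  0.0648] lo [ 0.481 -0.271  0.058] hi [ 0.52  -0.257  0.067]
rim4 [155. 227.] 53 med [ 0.4859 -0.3058  0.0649] lo [ 0.471 -0.314  0.05
[... 1013 characters left out ...]
75  0.178]
rim1 [455. 166.] 122 med [ 0.7405 -0.4339  0.0671] lo [ 0.739 -0.496  0.059] hi [ 0.745 -0.381  0.074]
rim2 [396. 231.] 21 med [ 0.5795 -0.2861  0.067 ] lo [ 0.573 -0.296  0.059] hi [ 0.593 -0.284  0.074]
rim4 [396. 268.] 209 med [ 0.4883 -0.287   0.0661] lo [ 0.468 -0.312  0.059] hi [ 0.524 -0.259  0.07 ]
rim5 [392. 267.] 20 med [ 0.4964 -0.2772  0.0665] lo [ 0.487 -0.282  0.059] hi [ 0.508 -0.275  0.073]
rim6 [446. 311.] 146 med [ 0.3993 -0.3973  0.071 ] lo [ 0.376 -0.405  0.059] hi [ 0.427 -0.362  0.075]
tag1 [232. 251.] 502 med [0.5295 0.0944 0.0337] lo [0.506 0.06  0.03 ] hi [0.549 0.124 0.037]
white 209 med [0.5297 0.0935 0.0338] lo [0.511 0.064 0.031] hi [0.549 0.117 0.037]
```

View pics/c1.png

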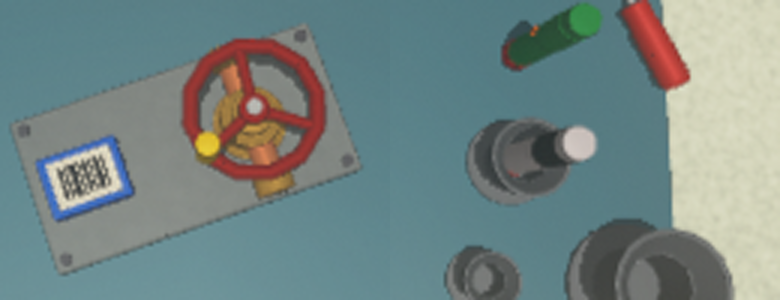

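The points agree with the given sizes:
- **Wand:** top at (0.498, -0.285, 0.175), upright.
- **Holder:** centre at (0.496, -0.286), rim at 0.067.
- **Wheel axis:** (0.584, -0.040).
- **Handle:** (0.548, -0.005), 50 mm from the axis.
- **Tag:** (0.530, 0.0935, 0.034), about 142 mm from the axis.

Next I move over the wand.

drive_tool(targets=[{"tx": 0.6,"ty": 0.6,"tz": 0,"claw": 1},{"tx": 0.65,"ty": 0.65,"claw": 1},{"tx": 0.65,"ty": 0.65,"claw": 1},{"tx": 0.65,"ty": 0.65,"claw": 1},{"tx": 0.65,"ty": 0.65,"claw": 1},{"tx": 0.65,"ty": 0.65,"claw": 1},{"tx": 0.65,"ty": 0.65,"claw": 1},{"tx": 0.65,"ty": 0.65,"claw": 1}], force=30)

```text
validation failed for argument at $.ta...
```

drive_tool(targets=[{"tx": 0.65,"ty": 0.65,"claw": 1},{"tx": 0.65,"ty": 0.65,"claw": 1},{"tx": 0.65,"ty": 0.65,"claw": 1},{"tx": 0.65,"ty": 0.65,"claw": 1},{"tx": 0.65,"ty": 0.65,"claw": 1},{"tx": 0.4,"ty": 0.4,"claw": 1},{"tx": 0,"ty": 0,"claw": 1},{"tx": 0,"ty": 0,"claw": 1}])

```text
validation failed for argument at $.ta...
```

Run:
```python
from h import *
st=r.get_state();print(st['tool_pos'],st['eef_rot'],st['q'])
s=snap('wrist','w1.png');P=pts(s)
X,Y,Z=P[...,0],P[...,1],P[...,2]
m=(np.hypot(X-.497,Y+.285)<.04)
for lo,hi in((.06,.07),(.168,.18),(.11,.15)):
    q=P[m&(Z>lo)&(Z<hi)]
    if len(q)>5: print(lo,len(q),np.median(q,0),q.min(0),q.max(0))
```

```text
[ 0.18553048 -0.59625942  0.24599831] [ 9.88632402e-01  1.50350611e-01 -1.98874524e-04 -7.92237763e-04] [ 1.30283973  0.68989792 -0.19450365  1.5662133   0.15733245  0.90250782
 -0.21509116]
```

View pics/w1.png

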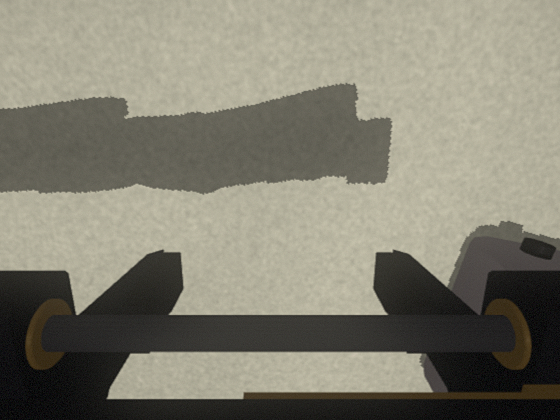

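The moves were refused, most likely because every row must carry all its keys. The wrist view shows bare bench and the open fingers (180–375, 270).

drive_tool(targets=[{"tx": 0.6,"ty": 0.6,"tz": 0,"wx": 0,"wy": 0,"wz": 0,"claw": 1},{"tx": 0.65,"ty": 0.65,"tz": 0,"wx": 0,"wy": 0,"wz": 0,"claw": 1},{"tx": 0.65,"ty": 0.65,"tz": 0,"wx": 0,"wy": 0,"wz": 0,"claw": 1},{"tx": 0.65,"ty": 0.65,"tz": 0,"wx": 0,"wy": 0,"wz": 0,"claw": 1},{"tx": 0.65,"ty": 0.65,"tz": 0,"wx": 0,"wy": 0,"wz": 0,"claw": 1},{"tx": 0.65,"ty": 0.65,"tz": 0,"wx": 0,"wy": 0,"wz": 0,"claw": 1},{"tx": 0.65,"ty": 0.65,"tz": 0,"wx": 0,"wy": 0,"wz": 0,"claw": 1},{"tx": 0.65,"ty": 0.65,"tz": 0,"wx": 0,"wy": 0,"wz": 0,"claw": 1}], force=30)

```text
clock: 0.95
tool_pos: [0.3409, -0.4413, 0.2465]
eef_rot: [0.989, 0.15, -0.0, -0.0]
contact_force: [0.5, 0.0, 0.2]
opening: 1.001
finger_force: 0.0
```

drive_tool(targets=[{"tx": 0.8,"ty": 0.8,"tz": 0,"wx": 0,"wy": 0,"wz": 0,"claw": 1},{"tx": 0.8,"ty": 0.8,"tz": 0,"wx": 0,"wy": 0,"wz": 0,"claw": 1},{"tx": 0.8,"ty": 0.8,"tz": 0,"wx": 0,"wy": 0,"wz": 0,"claw": 1},{"tx": 0.8,"ty": 0.8,"tz": 0,"wx": 0,"wy": 0,"wz": 0,"claw": 1},{"tx": 0.8,"ty": 0.8,"tz": 0,"wx": 0,"wy": 0,"wz": 0,"claw": 1},{"tx": 0.8,"ty": 0.8,"tz": 0,"wx": 0,"wy": 0,"wz": 0,"claw": 1},{"tx": 0.4,"ty": 0.4,"tz": 0,"wx": 0,"wy": 0,"wz": 0,"claw": 1},{"tx": 0,"ty": 0,"tz": 0,"wx": 0,"wy": 0,"wz": 0,"claw": 1}])

```text
clock: 1.75
tool_pos: [0.4985, -0.2831, 0.2465]
eef_rot: [0.988, 0.153, 0.001, -0.001]
contact_force: [0.1, -0.6, -0.1]
opening: 1.002
finger_force: 0.0
```

Run:
```python
from h import *
st=r.get_state();print(st['tool_pos'],st['eef_rot'],st['q'])
s=snap('wrist','w2.png');P=pts(s)
X,Y,Z=P[...,0],P[...,1],P[...,2]
m=(np.hypot(X-.497,Y+.285)<.04)
for lo,hi in((.06,.07),(.168,.18),(.11,.15)):
    q=P[m&(Z>lo)&(Z<hi)]
    if len(q)>5: print(lo,len(q),np.median(q,0),q.min(0),q.max(0))
```

```text
[ 0.49852772 -0.28310386  0.24651358] [ 9.88204816e-01  1.53134020e-01  7.55283032e-04 -8.01531569e-04] [ 0.52836455  0.61857415 -0.15283372  1.7272211   0.11983072  0.80448627
 -0.94306348]
0.06 1184 [ 0.50324696 -0.27860395  0.06733634] [ 0.46707744 -0.31739428  0.0600243 ] [ 0.52619489 -0.25665998  0.06999553]
0.168 1108 [ 0.49920772 -0.28579964  0.1766847 ] [ 0.48656024 -0.29797431  0.16806574] [ 0.50959735 -0.27476369  0.17890032]
0.11 355 [ 0.50847172 -0.28209288  0.13287074] [ 0.49604137 -0.29634367  0.11059505] [ 0.51047401 -0.27393338  0.1499059 ]
```

View pics/w2.png

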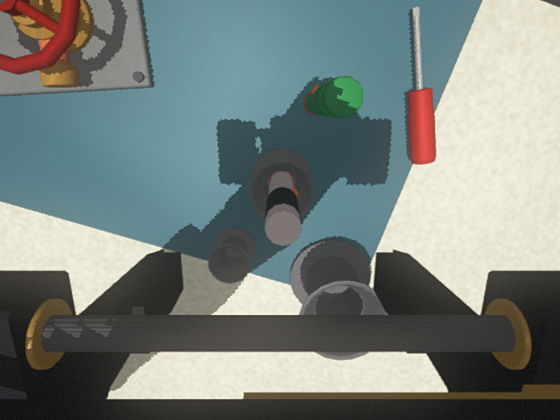

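The wrist view shows the white wand's top at (283,225), centred between the fingers, with the green decoy at (345,95). Measured top: (0.498, -0.286, 0.177). I descend to the grip band.

drive_tool(targets=[{"tx": 0,"ty": -0.1,"tz": -0.6,"wx": 0,"wy": 0,"wz": 0,"claw": 1},{"tx": 0,"ty": 0,"tz": -0.6,"wx": 0,"wy": 0,"wz": 0,"claw": 1},{"tx": 0,"ty": 0,"tz": -0.6,"wx": 0,"wy": 0,"wz": 0,"claw": 1},{"tx": 0,"ty": 0,"tz": -0.6,"wx": 0,"wy": 0,"wz": 0,"claw": 1},{"tx": 0,"ty": 0,"tz": -0.6,"wx": 0,"wy": 0,"wz": 0,"claw": 1},{"tx": 0,"ty": 0,"tz": -0.6,"wx": 0,"wy": 0,"wz": 0,"claw": 1},{"tx": 0,"ty": 0,"tz": -0.3,"wx": 0,"wy": 0,"wz": 0,"claw": 1},{"tx": 0,"ty": 0,"tz": 0,"wx": 0,"wy": 0,"wz": 0,"claw": -1}], force=30)

```text
clock: 2.6
tool_pos: [0.4945, -0.2903, 0.1287]
eef_rot: [0.989, 0.149, -0.001, -0.0]
contact_force: [-0.2, 0.0, 0.4]
opening: 0.932
finger_force: 0.0
```

drive_tool(targets=[{"tx": 0,"ty": 0,"tz": 0,"wx": 0,"wy": 0,"wz": 0,"claw": -1},{"tx": 0,"ty": 0,"tz": 0,"wx": 0,"wy": 0,"wz": 0,"claw": -1},{"tx": 0,"ty": 0,"tz": 0,"wx": 0,"wy": 0,"wz": 0,"claw": -1},{"tx": 0,"ty": 0,"tz": 0,"wx": 0,"wy": 0,"wz": 0,"claw": -1},{"tx": 0,"ty": 0,"tz": 0,"wx": 0,"wy": 0,"wz": 0,"claw": -1},{"tx": 0,"ty": 0,"tz": 0,"wx": 0,"wy": 0,"wz": 0,"claw": -1},{"tx": 0,"ty": 0,"tz": 0,"wx": 0,"wy": 0,"wz": 0,"claw": -1},{"tx": 0,"ty": 0,"tz": 0,"wx": 0,"wy": 0,"wz": 0,"claw": -1}])

```text
clock: 3.4
tool_pos: [0.4963, -0.2892, 0.1297]
eef_rot: [0.989, 0.15, -0.0, 0.0]
contact_force: [-0.0, 0.8, -0.4]
opening: 0.265
finger_force: 30.0
```

drive_tool(targets=[{"tx": 0,"ty": 0,"tz": 0.4,"wx": 0,"wy": 0,"wz": 0,"claw": -1},{"tx": 0,"ty": 0,"tz": 0.65,"wx": 0,"wy": 0,"wz": 0,"claw": -1},{"tx": 0,"ty": 0,"tz": 0.75,"wx": 0,"wy": 0,"wz": 0,"claw": -1},{"tx": 0,"ty": 0,"tz": 0.75,"wx": 0,"wy": 0,"wz": 0,"claw": -1},{"tx": 0,"ty": 0,"tz": 0.75,"wx": 0,"wy": 0,"wz": 0,"claw": -1},{"tx": 0,"ty": 0,"tz": 0.75,"wx": 0,"wy": 0,"wz": 0,"claw": -1},{"tx": 0,"ty": 0,"tz": 0.65,"wx": 0,"wy": 0,"wz": 0,"claw": -1},{"tx": 0,"ty": 0,"tz": 0.4,"wx": 0,"wy": 0,"wz": 0,"claw": -1}])

```text
clock: 4.2
tool_pos: [0.4967, -0.2894, 0.285]
eef_rot: [0.989, 0.15, 0.001, 0.001]
contact_force: [0.0, -0.0, -1.3]
opening: 0.262
finger_force: 30.0
```

drive_tool(targets=[{"tx": 0,"ty": 0.4,"tz": 0,"wx": 0,"wy": 0,"wz": 0,"claw": -1},{"tx": 0,"ty": 0.7,"tz": 0,"wx": 0,"wy": 0,"wz": 0,"claw": -1},{"tx": 0,"ty": 0.8,"tz": 0,"wx": 0,"wy": 0,"wz": 0,"claw": -1},{"tx": 0,"ty": 0.8,"tz": 0,"wx": 0,"wy": 0,"wz": 0,"claw": -1},{"tx": 0,"ty": 0.8,"tz": 0,"wx": 0,"wy": 0,"wz": 0,"claw": -1},{"tx": 0,"ty": 0.8,"tz": 0,"wx": 0,"wy": 0,"wz": 0,"claw": -1},{"tx": 0,"ty": 0.8,"tz": 0,"wx": 0,"wy": 0,"wz": 0,"claw": -1},{"tx": 0,"ty": 0.8,"tz": 0,"wx": 0,"wy": 0,"wz": 0,"claw": -1}])

```text
clock: 5.0
tool_pos: [0.4951, -0.1101, 0.2818]
eef_rot: [0.989, 0.151, -0.001, -0.001]
contact_force: [0.5, -0.3, -1.1]
opening: 0.265
finger_force: 29.9
```

Run:
```python
from h import *
st=r.get_state();print(st['tool_pos'],st['opening'],st['finger_force'],st['q'])
```

```text
[ 0.49514812 -0.11011418  0.28176786] 0.2651460911684676 29.949773044791073 [ 0.2307283   0.48889809 -0.15744415  1.86974813  0.1026636   0.79321628
 -1.24886401]
```

drive_tool(targets=[{"tx": 0,"ty": 0.9,"tz": 0,"wx": 0,"wy": 0,"wz": 0,"claw": -1},{"tx": 0,"ty": 0.9,"tz": 0,"wx": 0,"wy": 0,"wz": 0,"claw": -1},{"tx": 0,"ty": 0.9,"tz": 0,"wx": 0,"wy": 0,"wz": 0,"claw": -1},{"tx": 0.1,"ty": 0.9,"tz": 0,"wx": 0,"wy": 0,"wz": 0,"claw": -1},{"tx": 0.2,"ty": 0.9,"tz": 0,"wx": 0,"wy": 0,"wz": 0,"claw": -1},{"tx": 0.3,"ty": 0.9,"tz": 0,"wx": 0,"wy": 0,"wz": 0,"claw": -1},{"tx": 0.3,"ty": 0.8,"tz": 0,"wx": 0,"wy": 0,"wz": 0,"claw": -1},{"tx": 0.2,"ty": 0.5,"tz": 0,"wx": 0,"wy": 0,"wz": 0,"claw": -1}])

```text
clock: 5.8
tool_pos: [0.5285, 0.0919, 0.2818]
eef_rot: [0.988, 0.152, -0.001, -0.001]
contact_force: [-0.6, 1.0, -1.9]
opening: 0.264
finger_force: 30.0
```

drive_tool(targets=[{"tx": 0,"ty": 0,"tz": -0.3,"wx": 0,"wy": 0,"wz": 0,"claw": -1},{"tx": 0,"ty": 0,"tz": -0.4,"wx": 0,"wy": 0,"wz": 0,"claw": -1},{"tx": 0,"ty": 0,"tz": -0.4,"wx": 0,"wy": 0,"wz": 0,"claw": -1},{"tx": 0,"ty": 0,"tz": -0.2,"wx": 0,"wy": 0,"wz": 0,"claw": -1},{"tx": 0,"ty": 0,"tz": 0,"wx": 0,"wy": 0,"wz": 0,"claw": -1},{"tx": 0,"ty": 0,"tz": 0,"wx": 0,"wy": 0,"wz": 0,"claw": -1},{"tx": 0,"ty": 0,"tz": 0,"wx": 0,"wy": 0,"wz": 0,"claw": -1},{"tx": 0,"ty": 0,"tz": 0,"wx": 0,"wy": 0,"wz": 0,"claw": -1}])

```text
clock: 6.6
tool_pos: [0.5296, 0.0887, 0.2442]
eef_rot: [0.989, 0.15, 0.001, 0.0]
contact_force: [-0.2, -0.3, -1.2]
opening: 0.262
finger_force: 30.0
```

Run:
```python
from h import *
st=r.get_state();print(st['tool_pos'],st['opening'],st['finger_force'],st['q'])
s=snap('scene','s2.png');P=pts(s);X,Y,Z=P[...,0],P[...,1],P[...,2]
m=(np.hypot(X-st['tool_pos'][0],Y-st['tool_pos'][1])<.03)
for lo in np.arange(.1,.24,.015):
    q=P[m&(Z>lo)&(Z<lo+.015)]
    if len(q)>3: print(lo.round(3),len(q),np.median(q,0).round(4))
cv2.imwrite('pics/s2c.png',cv2.resize(s['image'][80:290,180:460],None,fx=2.5,fy=2.5))
```

```text
[0.52958892 0.08866996 0.24423238] 0.26182469577192097 29.950480463448912 [-0.16420051  0.57505463 -0.1408774   1.8373938   0.11429456  0.73587072
 -1.63664766]
0.115 26 [0.5414 0.0846 0.1248]
0.13 45 [0.5419 0.0842 0.1374]
0.145 37 [0.5416 0.0855 0.1535]
0.16 37 [0.5409 0.0844 0.1674]
0.175 41 [0.5406 0.0844 0.1825]
0.19 44 [0.5421 0.0852 0.1978]
0.205 45 [0.5417 0.0846 0.2126]
0.22 46 [0.5421 0.0854 0.2264]
0.235 87 [0.5418 0.0837 0.243 ]
```

View pics/s2c.png

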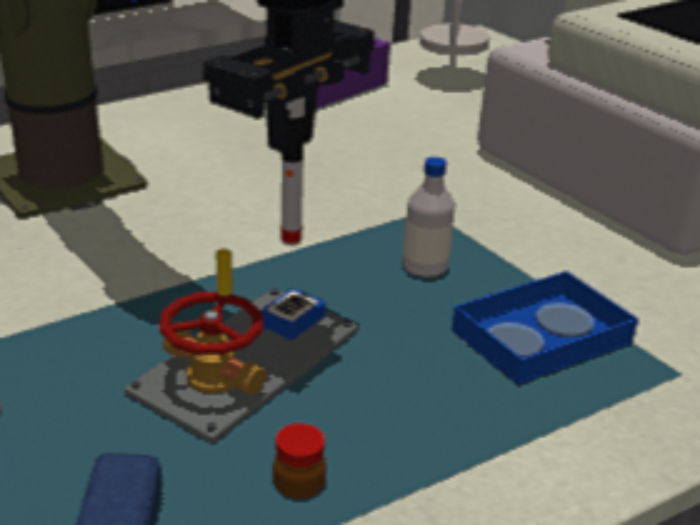

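The view shows the wand vertical above the tag, its nose at about (291,240) in the crop. Axis (0.531, 0.091) and nose about 85 mm above the tag are both within tolerance, so I hold there.

drive_tool(targets=[{"tx": 0,"ty": 0,"tz": 0,"wx": 0,"wy": 0,"wz": 0,"claw": -1},{"tx": 0,"ty": 0,"tz": 0,"wx": 0,"wy": 0,"wz": 0,"claw": -1},{"tx": 0,"ty": 0,"tz": 0,"wx": 0,"wy": 0,"wz": 0,"claw": -1},{"tx": 0,"ty": 0,"tz": 0,"wx": 0,"wy": 0,"wz": 0,"claw": -1},{"tx": 0,"ty": 0,"tz": 0,"wx": 0,"wy": 0,"wz": 0,"claw": -1},{"tx": 0,"ty": 0,"tz": 0,"wx": 0,"wy": 0,"wz": 0,"claw": -1},{"tx": 0,"ty": 0,"tz": 0,"wx": 0,"wy": 0,"wz": 0,"claw": -1},{"tx": 0,"ty": 0,"tz": 0,"wx": 0,"wy": 0,"wz": 0,"claw": -1}])

```text
clock: 7.45
tool_pos: [0.5293, 0.0887, 0.2437]
eef_rot: [0.989, 0.15, 0.0, 0.0]
contact_force: [0.1, 0.2, -1.2]
opening: 0.263
finger_force: 30.0
```

drive_tool(targets=[{"tx": 0,"ty": 0,"tz": 0,"wx": 0,"wy": 0,"wz": 0,"claw": -1},{"tx": 0,"ty": 0,"tz": 0,"wx": 0,"wy": 0,"wz": 0,"claw": -1},{"tx": 0,"ty": 0,"tz": 0,"wx": 0,"wy": 0,"wz": 0,"claw": -1},{"tx": 0,"ty": 0,"tz": 0,"wx": 0,"wy": 0,"wz": 0,"claw": -1},{"tx": 0,"ty": 0,"tz": 0,"wx": 0,"wy": 0,"wz": 0,"claw": -1},{"tx": 0,"ty": 0,"tz": 0,"wx": 0,"wy": 0,"wz": 0,"claw": -1},{"tx": 0,"ty": 0,"tz": 0,"wx": 0,"wy": 0,"wz": 0,"claw": -1},{"tx": 0,"ty": 0,"tz": 0,"wx": 0,"wy": 0,"wz": 0,"claw": -1}])

```text
clock: 8.25
tool_pos: [0.5293, 0.0887, 0.2437]
eef_rot: [0.989, 0.15, 0.0, 0.0]
contact_force: [0.0, -0.6, -1.4]
opening: 0.261
finger_force: 30.0
```

drive_tool(targets=[{"tx": 0,"ty": 0,"tz": 0,"wx": 0,"wy": 0,"wz": 0,"claw": -1},{"tx": 0,"ty": 0,"tz": 0,"wx": 0,"wy": 0,"wz": 0,"claw": -1},{"tx": 0,"ty": 0,"tz": 0,"wx": 0,"wy": 0,"wz": 0,"claw": -1},{"tx": 0,"ty": 0,"tz": 0.3,"wx": 0,"wy": 0,"wz": 0,"claw": -1},{"tx": 0,"ty": 0,"tz": 0.4,"wx": 0,"wy": 0,"wz": 0,"claw": -1},{"tx": 0,"ty": 0,"tz": 0.4,"wx": 0,"wy": 0,"wz": 0,"claw": -1},{"tx": 0,"ty": 0,"tz": 0.3,"wx": 0,"wy": 0,"wz": 0,"claw": -1},{"tx": 0,"ty": 0,"tz": 0,"wx": 0,"wy": 0,"wz": 0,"claw": -1}])

```text
clock: 9.05
tool_pos: [0.5302, 0.089, 0.2873]
eef_rot: [0.989, 0.15, 0.002, -0.0]
contact_force: [-0.2, 0.1, -0.1]
opening: 0.257
finger_force: 30.0
```

drive_tool(targets=[{"tx": -0.2,"ty": -0.4,"tz": 0,"wx": 0,"wy": 0,"wz": 0,"claw": -1},{"tx": -0.3,"ty": -0.8,"tz": 0,"wx": 0,"wy": 0,"wz": 0,"claw": -1},{"tx": -0.3,"ty": -0.9,"tz": 0,"wx": 0,"wy": 0,"wz": 0,"claw": -1},{"tx": -0.3,"ty": -0.9,"tz": 0,"wx": 0,"wy": 0,"wz": 0,"claw": -1},{"tx": 0,"ty": -0.9,"tz": 0,"wx": 0,"wy": 0,"wz": 0,"claw": -1},{"tx": 0,"ty": -0.9,"tz": 0,"wx": 0,"wy": 0,"wz": 0,"claw": -1},{"tx": 0,"ty": -0.9,"tz": 0,"wx": 0,"wy": 0,"wz": 0,"claw": -1},{"tx": 0,"ty": -0.9,"tz": 0,"wx": 0,"wy": 0,"wz": 0,"claw": -1}])

```text
clock: 9.85
tool_pos: [0.4948, -0.1113, 0.2851]
eef_rot: [0.989, 0.15, -0.001, 0.0]
contact_force: [0.1, 0.3, -1.2]
opening: 0.263
finger_force: 30.0
```

drive_tool(targets=[{"tx": 0,"ty": -0.9,"tz": 0,"wx": 0,"wy": 0,"wz": 0,"claw": -1},{"tx": 0,"ty": -0.9,"tz": 0,"wx": 0,"wy": 0,"wz": 0,"claw": -1},{"tx": 0,"ty": -0.9,"tz": 0,"wx": 0,"wy": 0,"wz": 0,"claw": -1},{"tx": 0,"ty": -0.9,"tz": 0,"wx": 0,"wy": 0,"wz": 0,"claw": -1},{"tx": 0,"ty": -0.9,"tz": 0,"wx": 0,"wy": 0,"wz": 0,"claw": -1},{"tx": 0,"ty": -0.8,"tz": 0,"wx": 0,"wy": 0,"wz": 0,"claw": -1},{"tx": 0,"ty": -0.6,"tz": 0,"wx": 0,"wy": 0,"wz": 0,"claw": -1},{"tx": 0,"ty": 0,"tz": 0,"wx": 0,"wy": 0,"wz": 0,"claw": -1}])

```text
clock: 10.65
tool_pos: [0.4946, -0.2896, 0.2851]
eef_rot: [0.989, 0.148, -0.001, 0.001]
contact_force: [-0.2, -0.7, -0.8]
opening: 0.265
finger_force: 30.0
```

Run:
```python
from h import *
st=r.get_state();print(st['tool_pos'],st['opening'],st['finger_force'])
for n in('scene','top'):
    s=snap(n,n+'3.png');P=pts(s);X,Y,Z=P[...,0],P[...,1],P[...,2]
    m=(np.hypot(X-.497,Y+.287)<.045)
    for lo in (.058,.08,.14,.16,.18,.2,.22):
        q=P[m&(Z>lo)&(Z<lo+.015)]
        if len(q)>3: print(n,lo,len(q),np.median(q,0).round(4),q.min(0).round(3),q.max(0).round(3))
```

```text
[ 0.49461405 -0.28962513  0.28507328] 0.26505855517375104 29.950254941359162
scene 0.058 92 [ 0.4906 -0.2983  0.0648] [ 0.468 -0.316  0.058] [ 0.525 -0.257  0.07 ]
scene 0.16 51 [ 0.5067 -0.2894  0.1691] [ 0.496 -0.299  0.161] [ 0.511 -0.276  0.174]
scene 0.18 57 [ 0.5067 -0.2891  0.1882] [ 0.493 -0.299  0.181] [ 0.51  -0.276  0.195]
scene 0.2 60 [ 0.5062 -0.2894  0.207 ] [ 0.496 -0.299  0.2  ] [ 0.511 -0.276  0.215]
scene 0.22 65 [ 0.5065 -0.2898  0.2273] [ 0.495 -0.299  0.22 ] [ 0.511 -0.276  0.234]
top 0.058 120 [ 0.4874 -0.2711  0.0662] [ 0.467 -0.297  0.058] [ 0.524 -0.257  0.071]
```

drive_tool(targets=[{"tx": 0,"ty": 0,"tz": -0.5,"wx": 0,"wy": 0,"wz": 0,"claw": -1},{"tx": 0,"ty": 0,"tz": -0.6,"wx": 0,"wy": 0,"wz": 0,"claw": -1},{"tx": 0,"ty": 0,"tz": -0.6,"wx": 0,"wy": 0,"wz": 0,"claw": -1},{"tx": 0,"ty": 0,"tz": -0.6,"wx": 0,"wy": 0,"wz": 0,"claw": -1},{"tx": 0,"ty": 0,"tz": -0.6,"wx": 0,"wy": 0,"wz": 0,"claw": -1},{"tx": 0,"ty": 0,"tz": -0.6,"wx": 0,"wy": 0,"wz": 0,"claw": -1},{"tx": 0,"ty": 0,"tz": -0.5,"wx": 0,"wy": 0,"wz": 0,"claw": -1},{"tx": 0,"ty": 0,"tz": -0.4,"wx": 0,"wy": 0,"wz": 0,"claw": -1}])

```text
clock: 11.55
tool_pos: [0.4965, -0.2842, 0.153]
eef_rot: [0.988, 0.152, -0.0, -0.001]
contact_force: [-0.0, 0.5, -1.9]
opening: 0.261
finger_force: 30.0
```

drive_tool(targets=[{"tx": 0,"ty": 0,"tz": -0.25,"wx": 0,"wy": 0,"wz": 0,"claw": -1},{"tx": 0,"ty": 0,"tz": -0.2,"wx": 0,"wy": 0,"wz": 0,"claw": -1},{"tx": 0,"ty": 0,"tz": -0.15,"wx": 0,"wy": 0,"wz": 0,"claw": -1},{"tx": 0,"ty": 0,"tz": -0.1,"wx": 0,"wy": 0,"wz": 0,"claw": -1},{"tx": 0,"ty": 0,"tz": 0,"wx": 0,"wy": 0,"wz": 0,"claw": -1},{"tx": 0,"ty": 0,"tz": 0,"wx": 0,"wy": 0,"wz": 0,"claw": -1},{"tx": 0,"ty": 0,"tz": 0,"wx": 0,"wy": 0,"wz": 0,"claw": -1},{"tx": 0,"ty": 0,"tz": 0,"wx": 0,"wy": 0,"wz": 0,"claw": -1}])

```text
clock: 12.35
tool_pos: [0.4965, -0.2864, 0.133]
eef_rot: [0.989, 0.15, 0.0, 0.0]
contact_force: [0.7, -0.1, 0.2]
opening: 0.267
finger_force: 30.0
```

drive_tool(targets=[{"tx": 0,"ty": 0,"tz": -0.06,"wx": 0,"wy": 0,"wz": 0,"claw": -1},{"tx": 0,"ty": 0,"tz": -0.04,"wx": 0,"wy": 0,"wz": 0,"claw": -1},{"tx": 0,"ty": 0,"tz": 0,"wx": 0,"wy": 0,"wz": 0,"claw": -1},{"tx": 0,"ty": 0,"tz": 0,"wx": 0,"wy": 0,"wz": 0,"claw": -0.3},{"tx": 0,"ty": 0,"tz": 0,"wx": 0,"wy": 0,"wz": 0,"claw": 0.2},{"tx": 0,"ty": 0,"tz": 0,"wx": 0,"wy": 0,"wz": 0,"claw": 1},{"tx": 0,"ty": 0,"tz": 0,"wx": 0,"wy": 0,"wz": 0,"claw": 1},{"tx": 0,"ty": 0,"tz": 0,"wx": 0,"wy": 0,"wz": 0,"claw": 1}])

```text
clock: 13.15
tool_pos: [0.4963, -0.2863, 0.1298]
eef_rot: [0.989, 0.15, 0.0, 0.0]
contact_force: [-0.2, -0.6, 0.0]
opening: 0.691
finger_force: 0.0
```

drive_tool(targets=[{"tx": 0,"ty": 0,"tz": 0,"wx": 0,"wy": 0,"wz": 0,"claw": 1},{"tx": 0,"ty": 0,"tz": 0.3,"wx": 0,"wy": 0,"wz": 0,"claw": 1},{"tx": 0,"ty": 0,"tz": 0.5,"wx": 0,"wy": 0,"wz": 0,"claw": 1},{"tx": 0,"ty": 0,"tz": 0.7,"wx": 0,"wy": 0,"wz": 0,"claw": 1},{"tx": 0,"ty": 0,"tz": 0.7,"wx": 0,"wy": 0,"wz": 0,"claw": 1},{"tx": 0,"ty": 0,"tz": 0.7,"wx": 0,"wy": 0,"wz": 0,"claw": 1},{"tx": 0,"ty": 0,"tz": 0.6,"wx": 0,"wy": 0,"wz": 0,"claw": 1},{"tx": 0,"ty": 0,"tz": 0,"wx": 0,"wy": 0,"wz": 0,"claw": 1}])

```text
clock: 13.95
tool_pos: [0.4978, -0.287, 0.2377]
eef_rot: [0.989, 0.15, 0.002, 0.002]
contact_force: [0.7, -0.4, 0.5]
opening: 1.001
finger_force: 0.0
```

Run:
```python
from h import *
st=r.get_state();print(st['tool_pos'],st['opening'],st['finger_force'])
s=snap('wrist','w4.png');P=pts(s);X,Y,Z=P[...,0],P[...,1],P[...,2]
m=(np.hypot(X-.497,Y+.287)<.045)
for lo in (.058,.11,.14,.168):
    q=P[m&(Z>lo)&(Z<lo+.015)]
    if len(q)>3: print(lo,len(q),np.median(q,0).round(4),q.min(0).round(3),q.max(0).round(3))
st=snap('top','top4.png');P=pts(st);hsv=cv2.cvtColor(st['image'],cv2.COLOR_BGR2HSV);H,S,V=cv2.split(hsv);X,Y,Z=P[...,0],P[...,1],P[...,2]
y=(H>20)&(H<34)&(S>150)&(V>90)&(Z>.135)&(Z<.15)&(X<.7)&(abs(Y)<.12);print('yel',y.sum(),P[y].mean(0) if y.any() else '')
```

```text
[ 0.49781818 -0.28701304  0.2376583 ] 1.0014502928389475 0.0
0.058 1423 [ 0.5033 -0.2821  0.067 ] [ 0.469 -0.317  0.058] [ 0.526 -0.257  0.073]
0.11 115 [ 0.5091 -0.2808  0.1176] [ 0.499 -0.295  0.11 ] [ 0.511 -0.272  0.125]
0.14 172 [ 0.5092 -0.2814  0.1479] [ 0.497 -0.295  0.14 ] [ 0.511 -0.272  0.155]
0.168 1207 [ 0.4999 -0.2844  0.1767] [ 0.487 -0.296  0.168] [ 0.51  -0.273  0.179]
yel 52 [ 0.54664602 -0.00382231  0.14125385]
```

The wand is back, standing at (0.499, -0.285) with its top at 0.177. Next, the crank handle.

drive_tool(targets=[{"tx": 0.1,"ty": 0.6,"tz": 0,"wx": 0,"wy": 0,"wz": 0,"claw": 1},{"tx": 0.2,"ty": 1,"tz": 0,"wx": 0,"wy": 0,"wz": 0,"claw": 1},{"tx": 0.2,"ty": 1,"tz": 0,"wx": 0,"wy": 0,"wz": 0,"claw": 1},{"tx": 0.2,"ty": 1,"tz": 0,"wx": 0,"wy": 0,"wz": 0,"claw": 1},{"tx": 0.2,"ty": 1,"tz": 0,"wx": 0,"wy": 0,"wz": 0,"claw": 1},{"tx": 0.2,"ty": 1,"tz": 0,"wx": 0,"wy": 0,"wz": 0,"claw": 1},{"tx": 0.2,"ty": 1,"tz": 0,"wx": 0,"wy": 0,"wz": 0,"claw": 1},{"tx": 0.2,"ty": 1,"tz": 0,"wx": 0,"wy": 0,"wz": 0,"claw": 1}])

```text
clock: 14.85
tool_pos: [0.5406, -0.057, 0.2335]
eef_rot: [0.989, 0.15, -0.001, -0.0]
contact_force: [0.8, 0.5, -0.2]
opening: 1.003
finger_force: 0.0
```

drive_tool(targets=[{"tx": 0.1,"ty": 0.8,"tz": 0,"wx": 0,"wy": 0,"wz": 0,"claw": 1},{"tx": 0.1,"ty": 0.6,"tz": 0,"wx": 0,"wy": 0,"wz": 0,"claw": 1},{"tx": 0,"ty": 0.4,"tz": 0,"wx": 0,"wy": 0,"wz": 0,"claw": 1},{"tx": 0,"ty": 0,"tz": -0.3,"wx": 0,"wy": 0,"wz": 0,"claw": 1},{"tx": 0,"ty": 0,"tz": -0.3,"wx": 0,"wy": 0,"wz": 0,"claw": 1},{"tx": 0,"ty": 0,"tz": 0,"wx": 0,"wy": 0,"wz": 0,"claw": 0},{"tx": 0,"ty": 0,"tz": 0,"wx": 0,"wy": 0,"wz": 0,"claw": 0},{"tx": 0,"ty": 0,"tz": 0,"wx": 0,"wy": 0,"wz": 0,"claw": 0}], force=40)

```text
clock: 15.65
tool_pos: [0.5473, -0.0051, 0.2168]
eef_rot: [0.989, 0.15, 0.0, 0.0]
contact_force: [-0.3, 1.0, -0.0]
opening: 0.752
finger_force: 0.0
```

Run:
```python
from h import *
st=r.get_state();print(st['tool_pos'],st['opening'],st['q'])
s=snap('wrist','w5.png');P=pts(s);hsv=cv2.cvtColor(s['image'],cv2.COLOR_BGR2HSV);H,S,V=cv2.split(hsv);X,Y,Z=P[...,0],P[...,1],P[...,2]
y=(H>18)&(H<34)&(S>150)&(V>70)&(abs(X-.548)<.03)&(abs(Y+.005)<.03)
q=P[y&(Z>.137)&(Z<.147)];print('yel',len(q),q.mean(0),q.min(0),q.max(0))
red=((H<6)|(H>174))&(S>150)&(V>50)&(Z>.075)&(Z<.105)&(abs(X-.585)<.08)&(abs(Y+.04)<.08)
q=P[red];print('red',len(q),np.percentile(q,1,axis=0),np.percentile(q,99,axis=0),cv2.minEnclosingCircle(q[:,:2].astype(np.float32)))
```

```text
[ 0.5473484  -0.00514808  0.21675581] 0.7519592618092836 [-0.01137225  0.62531497 -0.10436665  1.83716262  0.09730103  0.68395749
 -1.44194164]
yel 545 [ 0.54824228 -0.00336589  0.14245367] [ 0.53932533 -0.01196954  0.13701043] [0.55575092 0.00485866 0.14465155]
red 3425 [ 0.53138414 -0.07749647  0.08620832] [0.6352182  0.01318734 0.09304613] ((0.5833258032798767, -0.03805442526936531), 0.05425920709967613)
```

View pics/w5.png

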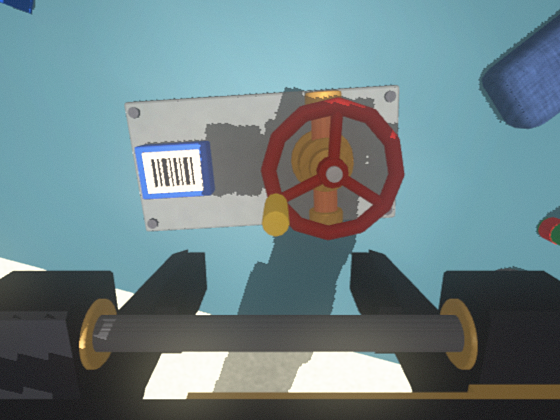

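The wrist view shows the yellow handle at (276,215), with the fingers straddling it, and the wheel hub at (334,174). Handle (0.548, -0.0035), top 0.1425, axis about (0.584, -0.039). I descend and grip.

drive_tool(targets=[{"tx": 0,"ty": 0.05,"tz": -0.5,"wx": 0,"wy": 0,"wz": 0,"claw": 0},{"tx": 0,"ty": 0,"tz": -0.6,"wx": 0,"wy": 0,"wz": 0,"claw": 0},{"tx": 0,"ty": 0,"tz": -0.6,"wx": 0,"wy": 0,"wz": 0,"claw": 0},{"tx": 0,"ty": 0,"tz": -0.6,"wx": 0,"wy": 0,"wz": 0,"claw": 0},{"tx": 0,"ty": 0,"tz": -0.6,"wx": 0,"wy": 0,"wz": 0,"claw": 0},{"tx": 0,"ty": 0,"tz": -0.4,"wx": 0,"wy": 0,"wz": 0,"claw": 0},{"tx": 0,"ty": 0,"tz": -0.15,"wx": 0,"wy": 0,"wz": 0,"claw": 0},{"tx": 0,"ty": 0,"tz": 0,"wx": 0,"wy": 0,"wz": 0,"claw": -1}], force=40)

```text
clock: 16.5
tool_pos: [0.5473, -0.0028, 0.1131]
eef_rot: [0.989, 0.15, -0.0, 0.0]
contact_force: [-0.7, 0.2, 0.9]
opening: 0.427
finger_force: 0.0
```

drive_tool(targets=[{"tx": 0,"ty": 0,"tz": 0,"wx": 0,"wy": 0,"wz": 0,"claw": -1},{"tx": 0,"ty": 0,"tz": 0,"wx": 0,"wy": 0,"wz": 0,"claw": -1},{"tx": 0,"ty": 0,"tz": 0,"wx": 0,"wy": 0,"wz": 0,"claw": -1},{"tx": 0,"ty": 0,"tz": 0,"wx": 0,"wy": 0,"wz": 0,"claw": -1},{"tx": 0,"ty": 0,"tz": 0,"wx": 0,"wy": 0,"wz": 0,"claw": -1},{"tx": 0,"ty": 0,"tz": 0,"wx": 0,"wy": 0,"wz": 0,"claw": -1},{"tx": 0,"ty": 0,"tz": 0,"wx": 0,"wy": 0,"wz": 0,"claw": -1},{"tx": 0,"ty": 0,"tz": 0,"wx": 0,"wy": 0,"wz": 0,"claw": -1}])

```text
clock: 17.3
tool_pos: [0.5481, -0.003, 0.1139]
eef_rot: [0.989, 0.15, 0.001, 0.0]
contact_force: [0.5, -2.2, 6.2]
opening: 0.194
finger_force: 40.0
```

```bash
cat > plan.py <<'E'
import sys
from h import *
# plan.py a0 a1 n : circle waypoints (deg, world angle) about C from current TCP, rows in units
C=np.array([.584,-.039])
st=r.get_state();p=st['tool_pos'][:2];d=p-C
print(st['clock'],'tcp',st['tool_pos'].round(4),'f',st['contact_force'].round(1),'ang',np.degrees(np.arctan2(d[1],d[0])).round(1),'rad',np.hypot(*d).round(4),st['opening'].round(3),st['finger_force'].round(1),st['q'].round(2))
if len(sys.argv)>1:
    a0,a1,n=map(float,sys.argv[1:4]);cur=p
    for a in np.linspace(a0,a1,int(n)):
        t=C+.05*np.array([np.cos(np.radians(a)),np.sin(np.radians(a))]);print(a.round(1),((t-cur)/.03).round(2));cur=t
E
python3 plan.py 112 -46 8; python3 plan.py -46 -165 8
```

```text
Traceback (most recent call last):
  File "plan.py", line 6, in <module>
    print(st['clock'],'tcp',st['tool_pos'].round(4),'f',st['contact_force'].round(1),'ang',np.degrees(np.arctan2(d[1],d[0])).round(1),'rad',np.hypot(*d).round(4),st['opening'].round(3),st['finger_force'].round(1),st['q'].round(2))
                                                                                                                                                                  ^^^^^^^^^^^^^^^^^^^
AttributeError: 'float' object has no attribute 'round'
Traceback (most recent call last):
  File "plan.py", line 6, in <module>
    print(st['clock'],'tcp',st['tool_pos'].round(4),'f',st['contact_force'].round(1),'ang',np.degrees(np.arctan2(d[1],d[0])).round(1),'rad',np.hypot(*d).round(4),st['opening'].round(3),st['finger_force'].round(1),st['q'].round(2))
                                                                                                                                                                  ^^^^^^^^^^^^^^^^^^^
AttributeError: 'float' object has no attribute 'round'
```

```bash
sed -i "s/st\['opening'\].round(3),st\['finger_force'\].round(1)/round(st['opening'],3),round(st['finger_force'],1)/" plan.py
python3 plan.py 125 -8 8
```

```text
17.3 tcp [ 0.5481 -0.003   0.1139] f [ 0.5 -2.2  6.2] ang 134.9 rad 0.0509 0.194 40.0 [-0.03  0.79 -0.08  1.91  0.13  0.44 -1.47]
125.0 [0.24 0.16]
106.0 [0.5  0.24]
87.0 [0.55 0.06]
68.0 [ 0.54 -0.12]
49.0 [ 0.47 -0.29]
30.0 [ 0.35 -0.42]
11.0 [ 0.19 -0.52]
-8.0 [ 0.01 -0.55]
```

drive_tool(targets=[{"tx": 0.24,"ty": 0.18,"tz": 0,"wx": 0,"wy": 0,"wz": 0,"claw": -1},{"tx": 0.5,"ty": 0.24,"tz": 0,"wx": 0,"wy": 0,"wz": 0,"claw": -1},{"tx": 0.55,"ty": 0.06,"tz": 0,"wx": 0,"wy": 0,"wz": 0,"claw": -1},{"tx": 0.54,"ty": -0.12,"tz": 0,"wx": 0,"wy": 0,"wz": 0,"claw": -1},{"tx": 0.47,"ty": -0.29,"tz": 0,"wx": 0,"wy": 0,"wz": 0,"claw": -1},{"tx": 0.35,"ty": -0.42,"tz": 0,"wx": 0,"wy": 0,"wz": 0,"claw": -1},{"tx": 0.19,"ty": -0.52,"tz": 0,"wx": 0,"wy": 0,"wz": 0,"claw": -1},{"tx": 0.01,"ty": -0.55,"tz": 0,"wx": 0,"wy": 0,"wz": 0,"claw": -1}])

```text
clock: 18.1
tool_pos: [0.6333, -0.0441, 0.1139]
eef_rot: [0.989, 0.151, 0.0, -0.001]
contact_force: [-2.9, 2.2, 7.5]
opening: 0.188
finger_force: 40.0
```

```bash
python3 plan.py -27 -145 7
```

```text
18.1 tcp [ 0.6333 -0.0441  0.1139] f [-2.9  2.2  7.5] ang -5.9 rad 0.0495 0.188 40.0 [ 0.05  0.87 -0.1   1.64  0.13  0.64 -1.38]
-27.0 [-0.16 -0.59]
-46.7 [-0.34 -0.46]
-66.3 [-0.47 -0.31]
-86.0 [-0.55 -0.14]
-105.7 [-0.57  0.06]
-125.3 [-0.51  0.25]
-145.0 [-0.4  0.4]
```

drive_tool(targets=[{"tx": -0.16,"ty": -0.54,"tz": 0,"wx": 0,"wy": 0,"wz": 0,"claw": -1},{"tx": -0.34,"ty": -0.46,"tz": 0,"wx": 0,"wy": 0,"wz": 0,"claw": -1},{"tx": -0.47,"ty": -0.31,"tz": 0,"wx": 0,"wy": 0,"wz": 0,"claw": -1},{"tx": -0.55,"ty": -0.14,"tz": 0,"wx": 0,"wy": 0,"wz": 0,"claw": -1},{"tx": -0.57,"ty": 0.06,"tz": 0,"wx": 0,"wy": 0,"wz": 0,"claw": -1},{"tx": -0.51,"ty": 0.25,"tz": 0,"wx": 0,"wy": 0,"wz": 0,"claw": -1},{"tx": -0.4,"ty": 0.4,"tz": 0,"wx": 0,"wy": 0,"wz": 0,"claw": -1},{"tx": 0,"ty": 0,"tz": 0,"wx": 0,"wy": 0,"wz": 0,"claw": -1}])

```text
clock: 18.9
tool_pos: [0.5415, -0.0655, 0.1139]
eef_rot: [0.988, 0.152, -0.001, -0.001]
contact_force: [-2.3, 0.2, 6.1]
opening: 0.192
finger_force: 40.0
```

```bash
python3 plan.py -150 -170 5
```

```text
18.9 tcp [ 0.5415 -0.0655  0.1139] f [-2.3  0.2  6.1] ang -148.0 rad 0.0501 0.192 40.0 [ 0.09  0.79 -0.09  1.92  0.15  0.45 -1.37]
-150.0 [-0.03  0.05]
-155.0 [-0.07  0.13]
-160.0 [-0.06  0.13]
-165.0 [-0.04  0.14]
-170.0 [-0.03  0.14]
```

drive_tool(targets=[{"tx": -0.05,"ty": 0.08,"tz": 0,"wx": 0,"wy": 0,"wz": 0,"claw": -1},{"tx": -0.07,"ty": 0.13,"tz": 0,"wx": 0,"wy": 0,"wz": 0,"claw": -1},{"tx": -0.06,"ty": 0.13,"tz": 0,"wx": 0,"wy": 0,"wz": 0,"claw": -1},{"tx": -0.03,"ty": 0.1,"tz": 0,"wx": 0,"wy": 0,"wz": 0,"claw": -1},{"tx": 0,"ty": 0,"tz": 0,"wx": 0,"wy": 0,"wz": 0,"claw": -1},{"tx": 0,"ty": 0,"tz": 0,"wx": 0,"wy": 0,"wz": 0,"claw": -1},{"tx": 0,"ty": 0,"tz": 0,"wx": 0,"wy": 0,"wz": 0,"claw": -1},{"tx": 0,"ty": 0,"tz": 0,"wx": 0,"wy": 0,"wz": 0,"claw": -1}])

```text
clock: 19.7
tool_pos: [0.5366, -0.0559, 0.1139]
eef_rot: [0.989, 0.15, -0.0, 0.001]
contact_force: [0.3, -3.5, 8.3]
opening: 0.193
finger_force: 40.0
```

```bash
python3 plan.py
```

```text
19.7 tcp [ 0.5366 -0.0559  0.1139] f [ 0.3 -3.5  8.3] ang -160.3 rad 0.0503 0.193 40.0 [ 0.07  0.78 -0.08  1.94  0.15  0.43 -1.4 ]
```

drive_tool(targets=[{"tx": -0.04,"ty": 0.15,"tz": 0,"wx": 0,"wy": 0,"wz": 0,"claw": -1},{"tx": -0.03,"ty": 0.15,"tz": 0,"wx": 0,"wy": 0,"wz": 0,"claw": -1},{"tx": 0,"ty": 0,"tz": 0,"wx": 0,"wy": 0,"wz": 0,"claw": -1},{"tx": 0,"ty": 0,"tz": 0,"wx": 0,"wy": 0,"wz": 0,"claw": -1},{"tx": 0,"ty": 0,"tz": 0,"wx": 0,"wy": 0,"wz": 0,"claw": -1},{"tx": 0,"ty": 0,"tz": 0,"wx": 0,"wy": 0,"wz": 0,"claw": -1},{"tx": 0,"ty": 0,"tz": 0,"wx": 0,"wy": 0,"wz": 0,"claw": -1},{"tx": 0,"ty": 0,"tz": 0,"wx": 0,"wy": 0,"wz": 0,"claw": -1}])

```text
clock: 20.5
tool_pos: [0.5365, -0.0554, 0.114]
eef_rot: [0.989, 0.146, 0.001, 0.006]
contact_force: [4.1, -19.7, 2.1]
opening: 0.191
finger_force: 40.0
```

```bash
python3 plan.py
python3 - <<'E'
from h import *
s=snap('top','top6.png');cv2.imwrite('pics/t6.png',cv2.resize(s['image'][160:310,180:370],None,fx=4,fy=4))
s=snap('scene','s6.png');P=pts(s);hsv=cv2.cvtColor(s['image'],cv2.COLOR_BGR2HSV);H,S,V=cv2.split(hsv);X,Y,Z=P[...,0],P[...,1],P[...,2]
y=(H>18)&(H<34)&(S>150)&(V>70)&(Z>.09)&(Z<.15)&(abs(X-.58)<.1)&(abs(Y+.04)<.1)
q=P[y];print(len(q),np.median(q,0) if len(q) else '',)
E
```

```text
20.5 tcp [ 0.5365 -0.0554  0.114 ] f [  4.1 -19.7   2.1] ang -160.9 rad 0.0502 0.191 40.0 [ 0.05  0.78 -0.07  1.94  0.15  0.42 -1.41]
61 [ 0.5443298  -0.05585817  0.12011176]
```

The wheel is hard against its stop: it halts at -160.5° in TCP terms with 20 N of push. Next I unload and start backing off.

drive_tool(targets=[{"tx": 0.06,"ty": -0.2,"tz": 0,"wx": 0,"wy": 0,"wz": 0,"claw": -1},{"tx": 0.05,"ty": -0.2,"tz": 0,"wx": 0,"wy": 0,"wz": 0,"claw": -1},{"tx": 0.29,"ty": -0.51,"tz": 0,"wx": 0,"wy": 0,"wz": 0,"claw": -1},{"tx": 0.44,"ty": -0.37,"tz": 0,"wx": 0,"wy": 0,"wz": 0,"claw": -1},{"tx": 0.54,"ty": -0.2,"tz": 0,"wx": 0,"wy": 0,"wz": 0,"claw": -1},{"tx": 0,"ty": 0,"tz": 0,"wx": 0,"wy": 0,"wz": 0,"claw": -1},{"tx": 0,"ty": 0,"tz": 0,"wx": 0,"wy": 0,"wz": 0,"claw": -1},{"tx": 0,"ty": 0,"tz": 0,"wx": 0,"wy": 0,"wz": 0,"claw": -1}])

```text
clock: 21.4
tool_pos: [0.577, -0.0881, 0.1139]
eef_rot: [0.989, 0.151, 0.001, -0.001]
contact_force: [1.9, 3.4, 5.6]
opening: 0.191
finger_force: 40.0
```

```bash
python3 plan.py -80 60 8
```

```text
21.4 tcp [ 0.577  -0.0881  0.1139] f [1.9 3.4 5.6] ang -98.1 rad 0.0496 0.191 40.0 [ 0.13  0.82 -0.11  1.8   0.15  0.52 -1.34]
-80.0 [ 0.52 -0.01]
-60.0 [0.54 0.2 ]
-40.0 [0.44 0.37]
-20.0 [0.29 0.5 ]
0.0 [0.1  0.57]
20.0 [-0.1   0.57]
40.0 [-0.29  0.5 ]
60.0 [-0.44  0.37]
```

drive_tool(targets=[{"tx": 0.52,"ty": -0.01,"tz": 0,"wx": 0,"wy": 0,"wz": 0,"claw": -1},{"tx": 0.54,"ty": 0.2,"tz": 0,"wx": 0,"wy": 0,"wz": 0,"claw": -1},{"tx": 0.44,"ty": 0.37,"tz": 0,"wx": 0,"wy": 0,"wz": 0,"claw": -1},{"tx": 0.29,"ty": 0.5,"tz": 0,"wx": 0,"wy": 0,"wz": 0,"claw": -1},{"tx": 0.1,"ty": 0.57,"tz": 0,"wx": 0,"wy": 0,"wz": 0,"claw": -1},{"tx": -0.1,"ty": 0.57,"tz": 0,"wx": 0,"wy": 0,"wz": 0,"claw": -1},{"tx": -0.29,"ty": 0.5,"tz": 0,"wx": 0,"wy": 0,"wz": 0,"claw": -1},{"tx": -0.44,"ty": 0.37,"tz": 0,"wx": 0,"wy": 0,"wz": 0,"claw": -1}])

```text
clock: 22.2
tool_pos: [0.6091, 0.0045, 0.1139]
eef_rot: [0.989, 0.151, 0.002, -0.0]
contact_force: [2.4, -1.3, 5.5]
opening: 0.192
finger_force: 40.0
```

```bash
python3 plan.py 80 220 8
```

```text
22.2 tcp [0.6091 0.0045 0.1139] f [ 2.4 -1.3  5.5] ang 60.0 rad 0.0503 0.192 40.0 [-0.03  0.84 -0.09  1.73  0.12  0.57 -1.46]
80.0 [-0.55  0.19]
100.0 [-0.58  0.  ]
120.0 [-0.54 -0.2 ]
140.0 [-0.44 -0.37]
160.0 [-0.29 -0.5 ]
180.0 [-0.1  -0.57]
200.0 [ 0.1  -0.57]
220.0 [ 0.29 -0.5 ]
```

drive_tool(targets=[{"tx": -0.55,"ty": 0.19,"tz": 0,"wx": 0,"wy": 0,"wz": 0,"claw": -1},{"tx": -0.58,"ty": 0,"tz": 0,"wx": 0,"wy": 0,"wz": 0,"claw": -1},{"tx": -0.54,"ty": -0.2,"tz": 0,"wx": 0,"wy": 0,"wz": 0,"claw": -1},{"tx": -0.44,"ty": -0.37,"tz": 0,"wx": 0,"wy": 0,"wz": 0,"claw": -1},{"tx": -0.29,"ty": -0.5,"tz": 0,"wx": 0,"wy": 0,"wz": 0,"claw": -1},{"tx": -0.1,"ty": -0.57,"tz": 0,"wx": 0,"wy": 0,"wz": 0,"claw": -1},{"tx": 0.1,"ty": -0.57,"tz": 0,"wx": 0,"wy": 0,"wz": 0,"claw": -1},{"tx": 0.29,"ty": -0.5,"tz": 0,"wx": 0,"wy": 0,"wz": 0,"claw": -1}])

```text
clock: 23.0
tool_pos: [0.5455, -0.0715, 0.1139]
eef_rot: [0.989, 0.151, 0.002, -0.001]
contact_force: [5.5, 8.3, 4.2]
opening: 0.191
finger_force: 40.0
```

```bash
python3 plan.py 240 380 8
```

```text
23.0 tcp [ 0.5455 -0.0715  0.1139] f [5.5 8.3 4.2] ang -139.9 rad 0.0504 0.191 40.0 [ 0.11  0.79 -0.1   1.91  0.16  0.45 -1.37]
240.0 [ 0.45 -0.36]
260.0 [ 0.54 -0.2 ]
280.0 [0.58 0.  ]
300.0 [0.54 0.2 ]
320.0 [0.44 0.37]
340.0 [0.29 0.5 ]
360.0 [0.1  0.57]
380.0 [-0.1   0.57]
```

drive_tool(targets=[{"tx": 0.45,"ty": -0.36,"tz": 0,"wx": 0,"wy": 0,"wz": 0,"claw": -1},{"tx": 0.54,"ty": -0.18,"tz": 0,"wx": 0,"wy": 0,"wz": 0,"claw": -1},{"tx": 0.58,"ty": 0,"tz": 0,"wx": 0,"wy": 0,"wz": 0,"claw": -1},{"tx": 0.54,"ty": 0.2,"tz": 0,"wx": 0,"wy": 0,"wz": 0,"claw": -1},{"tx": 0.44,"ty": 0.37,"tz": 0,"wx": 0,"wy": 0,"wz": 0,"claw": -1},{"tx": 0.29,"ty": 0.5,"tz": 0,"wx": 0,"wy": 0,"wz": 0,"claw": -1},{"tx": 0.1,"ty": 0.57,"tz": 0,"wx": 0,"wy": 0,"wz": 0,"claw": -1},{"tx": -0.1,"ty": 0.57,"tz": 0,"wx": 0,"wy": 0,"wz": 0,"claw": -1}])

```text
clock: 23.8
tool_pos: [0.6313, -0.024, 0.114]
eef_rot: [0.989, 0.15, 0.002, 0.001]
contact_force: [2.1, -1.2, 6.3]
opening: 0.191
finger_force: 40.0
```

```bash
python3 plan.py 40 173 8
```

```text
23.8 tcp [ 0.6313 -0.024   0.114 ] f [ 2.1 -1.2  6.3] ang 17.6 rad 0.0496 0.191 40.0 [ 0.02  0.86 -0.1   1.65  0.13  0.63 -1.42]
40.0 [-0.3   0.57]
59.0 [-0.42  0.36]
78.0 [-0.51  0.2 ]
97.0 [-0.55  0.02]
116.0 [-0.53 -0.16]
135.0 [-0.45 -0.32]
154.0 [-0.32 -0.45]
173.0 [-0.16 -0.53]
```

Angle opened so far: about 538°. I go on to about 173° (694° opened), then finish slowly.

drive_tool(targets=[{"tx": -0.29,"ty": 0.52,"tz": 0,"wx": 0,"wy": 0,"wz": 0,"claw": -1},{"tx": -0.42,"ty": 0.36,"tz": 0,"wx": 0,"wy": 0,"wz": 0,"claw": -1},{"tx": -0.51,"ty": 0.2,"tz": 0,"wx": 0,"wy": 0,"wz": 0,"claw": -1},{"tx": -0.55,"ty": 0.02,"tz": 0,"wx": 0,"wy": 0,"wz": 0,"claw": -1},{"tx": -0.53,"ty": -0.16,"tz": 0,"wx": 0,"wy": 0,"wz": 0,"claw": -1},{"tx": -0.45,"ty": -0.32,"tz": 0,"wx": 0,"wy": 0,"wz": 0,"claw": -1},{"tx": -0.32,"ty": -0.45,"tz": 0,"wx": 0,"wy": 0,"wz": 0,"claw": -1},{"tx": -0.12,"ty": -0.35,"tz": 0,"wx": 0,"wy": 0,"wz": 0,"claw": -1}])

```text
clock: 24.6
tool_pos: [0.5341, -0.0292, 0.1139]
eef_rot: [0.989, 0.15, 0.001, 0.0]
contact_force: [4.4, 1.3, 5.3]
opening: 0.193
finger_force: 40.0
```

drive_tool(targets=[{"tx": 0,"ty": 0,"tz": 0,"wx": 0,"wy": 0,"wz": 0,"claw": -1},{"tx": 0,"ty": 0,"tz": 0,"wx": 0,"wy": 0,"wz": 0,"claw": -1},{"tx": 0,"ty": 0,"tz": 0,"wx": 0,"wy": 0,"wz": 0,"claw": -1},{"tx": 0,"ty": 0,"tz": 0,"wx": 0,"wy": 0,"wz": 0,"claw": -1},{"tx": 0,"ty": 0,"tz": 0,"wx": 0,"wy": 0,"wz": 0,"claw": -1},{"tx": 0,"ty": 0,"tz": 0,"wx": 0,"wy": 0,"wz": 0,"claw": -1},{"tx": 0,"ty": 0,"tz": 0,"wx": 0,"wy": 0,"wz": 0,"claw": -1},{"tx": 0,"ty": 0,"tz": 0,"wx": 0,"wy": 0,"wz": 0,"claw": -1}])

```text
clock: 25.4
tool_pos: [0.5341, -0.0294, 0.1138]
eef_rot: [0.989, 0.15, 0.001, 0.0]
contact_force: [2.3, -1.4, 8.9]
opening: 0.19
finger_force: 40.0
```

```bash
python3 plan.py 176 199.5 6
```

```text
25.4 tcp [ 0.5341 -0.0294  0.1138] f [ 2.3 -1.4  8.9] ang 169.1 rad 0.0508 0.19 40.0 [ 0.02  0.78 -0.09  1.95  0.15  0.42 -1.45]
176.0 [ 0.  -0.2]
180.7 [-0.   -0.14]
185.4 [ 0.01 -0.14]
190.1 [ 0.02 -0.14]
194.8 [ 0.03 -0.13]
199.5 [ 0.04 -0.13]
```

drive_tool(targets=[{"tx": -0.02,"ty": -0.2,"tz": 0,"wx": 0,"wy": 0,"wz": 0,"claw": -1},{"tx": 0,"ty": -0.14,"tz": 0,"wx": 0,"wy": 0,"wz": 0,"claw": -1},{"tx": 0.01,"ty": -0.14,"tz": 0,"wx": 0,"wy": 0,"wz": 0,"claw": -1},{"tx": 0.02,"ty": -0.14,"tz": 0,"wx": 0,"wy": 0,"wz": 0,"claw": -1},{"tx": 0.03,"ty": -0.13,"tz": 0,"wx": 0,"wy": 0,"wz": 0,"claw": -1},{"tx": 0.04,"ty": -0.12,"tz": 0,"wx": 0,"wy": 0,"wz": 0,"claw": -1},{"tx": 0,"ty": 0,"tz": 0,"wx": 0,"wy": 0,"wz": 0,"claw": -1},{"tx": 0,"ty": 0,"tz": 0,"wx": 0,"wy": 0,"wz": 0,"claw": -1}])

```text
clock: 26.2
tool_pos: [0.5361, -0.0549, 0.1138]
eef_rot: [0.989, 0.15, 0.0, 0.0]
contact_force: [2.0, 0.1, 9.2]
opening: 0.186
finger_force: 40.0
```

drive_tool(targets=[{"tx": 0,"ty": 0,"tz": 0,"wx": 0,"wy": 0,"wz": 0,"claw": -1},{"tx": 0,"ty": 0,"tz": 0,"wx": 0,"wy": 0,"wz": 0,"claw": -1},{"tx": 0,"ty": 0,"tz": 0,"wx": 0,"wy": 0,"wz": 0,"claw": -1},{"tx": 0,"ty": 0,"tz": 0,"wx": 0,"wy": 0,"wz": 0,"claw": -1},{"tx": 0,"ty": 0,"tz": 0,"wx": 0,"wy": 0,"wz": 0,"claw": -1},{"tx": 0,"ty": 0,"tz": 0,"wx": 0,"wy": 0,"wz": 0,"claw": -1},{"tx": 0,"ty": 0,"tz": 0,"wx": 0,"wy": 0,"wz": 0,"claw": -1},{"tx": 0,"ty": 0,"tz": 0,"wx": 0,"wy": 0,"wz": 0,"claw": -1}])

```text
clock: 27.0
tool_pos: [0.5362, -0.0549, 0.1138]
eef_rot: [0.989, 0.15, 0.0, 0.0]
contact_force: [2.5, -1.4, 9.3]
opening: 0.189
finger_force: 40.0
```

```bash
python3 plan.py
python3 - <<'E'
from h import *
a=cv2.imread('pics/s6.png');s=snap('scene','s9.png');b=s['image']
cv2.imwrite('pics/cmp.png',np.hstack([cv2.resize(i[130:290,90:340],None,fx=1.58,fy=1.58) for i in(a,b)]))
P=pts(s);hsv=cv2.cvtColor(b,cv2.COLOR_BGR2HSV);H,S,V=cv2.split(hsv);X,Y,Z=P[...,0],P[...,1],P[...,2]
y=(H>18)&(H<34)&(S>150)&(V>70)&(Z>.09)&(Z<.15)&(abs(X-.58)<.1)&(abs(Y+.04)<.1)
q=P[y];print(len(q),np.median(q,0))
E
```

```text
27.0 tcp [ 0.5362 -0.0549  0.1138] f [ 2.5 -1.4  9.3] ang -161.6 rad 0.0504 0.189 40.0 [ 0.07  0.78 -0.1   1.94  0.16  0.43 -1.41]
65 [ 0.54341739 -0.05408967  0.11903356]
```

View pics/cmp.png

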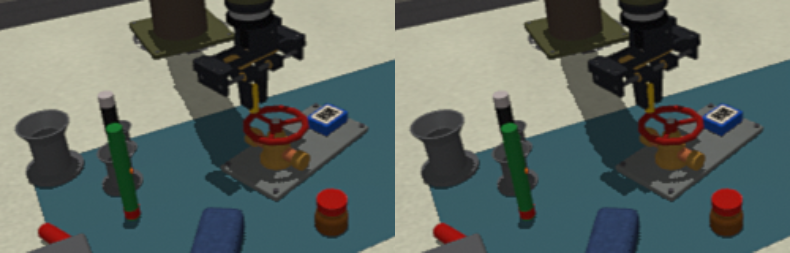

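The side-by-side view (shut on the left, now on the right) shows the handle in the same place to within about 2 mm (0.04 rad) after two turns. The wand is standing in its holder and the neighbouring items are unmoved. I hand in.

```bash
python3 -c "
from h import *
print(workorder.finish_job())"
```

```text
the job is handed in; nothing more can be done
None
```

Job handed in, verdict not shown: tag scanned, wand back in its holder, and valve shut against its stop, then opened two full turns (about 0.04 rad short by camera, ±0.2 allowed) with the crank handle still gripped.

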